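# Make up two animal feed rations and lid the tub

### The job

Make up the two feed rations: the long carrot and the half apple go into the deep tub, the short carrot and the piece of corn cob into the shallow aluminium tray. Carrots lie and the apple half and corn piece stay cut face down, each on the container's floor, none on top of another; then put the lid squarely on the tub, its notch over the tub's key, so that it lies flat on the rim. Leave the tub and tray standing on the bench, and do not disturb the bucket, the jar or the shears.

Things in the scene. Friction and masses are not known exactly. Their poses are not given: they have to be found in the camera images.
- tub: Cream plastic tub, open on top, 180 (its x) x 130 (y) x 55 mm high, walls and floor 4 mm, loose, 0.6 kg. Key: a tab at the middle of its +x short side, 12 mm wide (y), x from 84 to 92 mm, standing 12 mm above the rim. Origin: centre of the underside; z up; inner floor at 4 mm, rim at 55 mm. At the start its x axis points to the robot's left (+y), within 0.3 rad.
- tray: Shallow aluminium tray, 200 (its x) x 140 (its y) x 18 mm high, walls and floor 3 mm thick, loose on the bench, 0.6 kg. Origin: centre of the underside; z up. At the start its x axis points roughly to the robot's left (+y), within 0.3 rad.
- lid: Cream lid, plate 200 (its x) x 150 (y) x 4 mm, 0.18 kg, on the bench. Notch 22 mm wide (y), 22 mm deep in the middle of its +x short edge, for the tub's key (5 mm play each side). Black bar handle along x over the middle, 70 x 14 mm, 22 to 38 mm above the underside. Origin: centre of the underside. On the tub it overhangs 10 mm all round, x along the tub's x. Starts with x to +y, within 1 rad.
- long_carrot: The long carrot, orange, lying, 100 mm long, 30 mm thick, peeled with eight flats so that it lies still, tip narrowing to 12 mm over the last 28 mm. Origin: on its axis at mid-length, 15 mm above what it lies on; x runs along it from crown to tip (at the start to +y, within 0.5 rad).
- short_carrot: The short carrot, orange, lying, 55 mm long, 30 mm thick, peeled with eight flats so that it lies still, tip cut blunt (20 mm). Origin: on its axis at mid-length, 15 mm above what it lies on; x runs along it from crown to tip (at the start to +y, within 0.5 rad).
- half_apple: Half an apple, dark red, cut face down, a dome 56 mm across and 36 mm high, its sides upright up to 16 mm, a short thin stalk on top. Origin: centre of the cut face; z up.
- corn_piece: Piece of corn cob, yellow, standing on its cut end, a cylinder 44 mm across (47 mm over the kernels) and 40 mm high. Origin: centre of the underside; z up.
- bucket: Blue bucket with carrot slices, 150 mm across at the rim, 140 mm high: not part of the job. Origin: centre of the underside.
- jar: Clear lidded jar, 60 mm across, 90 mm high: not part of the job. Origin: centre of the underside.
- secateurs: Pruning shears with red handles, about 170 mm long, 14 mm high, lying flat: not part of the job. Origin: on the bench under the pivot; x towards the blades.
Mind the look-alikes: they are no part of the job. There is more than one size of the corn_piece; the one meant has the size given above.

How it is judged (in metres and radians):
At the end, for the whole second after the job is handed in: Long carrot lying and half apple cut face down on the tub's floor, short carrot lying and corn upright on the tray's floor (level to 0.15 rad); lid flat on the rim, key in notch (14 mm from centred each way, 4 mm in height, 0.12 rad); tub and tray level on the bench; all at rest (x of long_carrot in the frame of tub between -0.08 and 0.08 m and y of long_carrot in the frame of tub between -0.055 and 0.055 m and z of long_carrot in the frame of tub between 0.01 and 0.028 m and angle between long_carrot's own x axis and vertical between 1.4 and 1.74 rad and x of half_apple in the frame of tub between -0.08 and 0.08 m and y of half_apple in the frame of tub between -0.055 and 0.055 m and z of half_apple in the frame of tub between -0.002 and 0.012 m and angle between each of half_apple, corn_piece's own z axis and vertical below 0.15 rad and x of short_carrot in the frame of tray between -0.09 and 0.09 m and y of short_carrot in the frame of tray between -0.06 and 0.06 m and z of short_carrot in the frame of tray between 0.01 and 0.027 m and angle between short_carrot's own x axis and vertical between 1.4 and 1.74 rad and x of corn_piece in the frame of tray between -0.09 and 0.09 m and y of corn_piece in the frame of tray between -0.06 and 0.06 m and z of corn_piece in the frame of tray between -0.002 and 0.011 m and x of lid in the frame of tub between -0.014 and 0.014 m and y of lid in the frame of tub between -0.014 and 0.014 m and z of lid in the frame of tub between 0.051 and 0.059 m and angle between each of lid, tub, tray's own z axis and vertical below 0.05 rad and angle between the x axis of lid and the x axis of tub, either way round below 0.12 rad and height (world z) of each of tub, tray below 0.008 m and linear speed of each of long_carrot, short_carrot, half_apple, corn_piece, tub, tray, lid below 0.02 m/s); the robot touches nothing.
It fails at once if the bucket shifted by more than 30 mm or tipped (distance of bucket from where it was at the start of the episode above 0.03 m or angle between bucket's own z axis and vertical above 0.3 rad).
It fails at once if the jar shifted by more than 30 mm or tipped (distance of jar from where it was at the start of the episode above 0.03 m or angle between jar's own z axis and vertical above 0.3 rad).
It fails at once if the shears shifted by more than 30 mm or tipped (distance of secateurs from where it was at the start of the episode above 0.03 m or angle between secateurs's own z axis and vertical above 0.3 rad).
It also fails if it takes over 131 s, if anything falls off the work surface, if the arm or the gripper's body presses on something with over 40 N, if the wrist force passes 120 N, or if a joint passes its speed limit or range.

### The arm

A 6-joint arm with a two-finger parallel gripper is mounted at the origin on the work surface. World frame = base frame: x ahead of the robot, y to its left, z up, the work surface at z = 0. Lengths are in mm, angles in degrees, forces in N, time in s.
With the tool pointing down it reaches from about 325 to 775 mm from the base axis. Payload 5.5 kg.
Tool frame: the origin (TCP) lies midway between the tips of the shut fingers; the grasp point (between the pads) lies behind it (ctrl.grip_point_offset is the z of the grasp point in the tool frame, in mm); z points along the fingers, y is the line along which they close (so a half turn about z gives the same grasp; the last joint's range is limited). The gripper opens to 88 mm and grips with 3 to 60 N. Pads are 20 mm wide; open, the fingers measure 115 mm over their backs; the gripper's body (75 mm by 178 mm) begins 61 mm behind the grasp point.
Start: joints at [66.366, 5.22, 70.514, -0, 104.267, -3.249], TCP at [209.009, 562.434, 222.631] pointing down, gripper open.
Joint ranges: [-164.24, 164.24], [-49.07, 125.15], [9.68, 141.18], [-86.29, 266.29], [3.28, 154.24], [-151.56, 151.56]. Speed limits (degrees/s): [147.25, 147.25, 172.46, 180, 180, 180].

### API

Orientations are given as [roll, pitch, yaw] about the fixed x, y, z axes, in that order (R = Rz(yaw) Ry(pitch) Rx(roll)).
In Python, from workcell import ctrl gives the robot as it stands. The module is installed in compiled form; this text tells all that it offers.
- The arm moves only by the shell command python3 -m jog 'ROWS' [FORCE]. ROWS is JSON, a list of rows, each a list of 3 entries, a list of its own where there are three numbers: the shift along the tool's x, y, z in units of 30 mm (1.0 is 30 mm), then the turn, a rotation vector about the tool's x, y, z in units of 10 degrees (1.0 is 10 degrees), then the opening, from -1 (shut) to 1 (fully open). A call has 1 to 20 rows; each row shifts and turns the commanded pose from where the row before left it, along the tool's axes as they then stand; what a row does not reach is not made up. A row lasts 1/8 s, in which the tool goes at most 62.5 mm and 10.7 degrees, less where a joint would pass 70% of its speed; a pose out of reach is approached as far as the arm can. A call is refused whole if a number of a shift passes 1 or a number of a turn 1, either way. A call with a gripper value outside its range is refused whole. The fingers move at their own pace and stop on an object; FORCE is the grip in N (left out, the last holds). Time passes only in rows, so rows that do not move let the fingers close. It gives the time, the measured TCP pose, the force, the opening and the grip force at its end, in the units of the state.
- ctrl.observe(): the state, without advancing time (a new reading comes with each control period).
- ctrl.read_camera(name): name is "scene" or "top" or "wrist"; returns a dict with "pixels" (400x640x3 uint8, red, green, blue), "fx", "fy", "cx", "cy" (pixels), "dist_coeffs" ([k1, k2, p1, p2, k3] as OpenCV has them; the pictures are not rectified), "R" (3x3) and "t" (3): a world point X has camera coordinates R X + t. Camera axes: x right, y down, z forward; pixel columns grow to the right and rows downward; lengths in mm; the calibration is good to about 2 mm. A picture is of the moment at which its call begins. There is no depth.
- ctrl.job_done(): hands the job in; it is judged then, once.
The state is a dict: "time_s": time; "q": joint angles; "qvel": joint speeds; "tau": joint torques, N m; "tool_pos": TCP position; "tcp_rot": TCP orientation; "wrist_force": force on the tool from outside, world axes, zero at the start; "torque": the same for the moment, N m; "finger_gap": opening from 0.0 (shut) to 1.0 (fully open); "finger_force": force on a finger pad.
Only numpy, scipy, OpenCV 4.12 (cv2) and the standard library are available. Lean on these libraries where they do the work, as an engineer would, in place of code of your own. Each camera call takes 0.05 s, during which the arm holds its last target. There are 200 camera calls.

## Working session

There is one attempt and no reset: what is moved stays moved. The work goes in short steps, Python scripts to look and compute and a shell command to move; the robot and the scene stay as the last step left them, time stands still between calls to the robot, and variables do not carry over. Pictures are saved under pics/ and viewed, at most 14 in all, crops included, and the job is handed in when it is done.

```bash
mkdir -p pics; ls; python3 - <<'E'
from workcell import ctrl
import cv2
for n in("top","scene"):
    c=ctrl.read_camera(n); cv2.imwrite(f"pics/{n}0.png",c["pixels"][:,:,::-1]); print(n,c["fx"],c["fy"],c["cx"],c["cy"],c["dist_coeffs"],c["R"],c["t"])
o=ctrl.observe();print(o,ctrl.grip_point_offset)
E
```

```text
pics
top 390.4092482063255 390.4092482063255 325.6675797112442 196.0471625128732 [0.02668472 0.         0.         0.         0.        ] [[-0.01382369 -0.99956383  0.02609691]
 [-0.99320981  0.01071136 -0.11584271]
 [ 0.11551265 -0.02752108 -0.99292468]] [-92.987025   647.32762783 918.90522492]
scene 478.18642462995643 478.18642462995643 315.59486697763833 198.94259394249661 [-0.05498843  0.          0.          0.          0.        ] [[-0.56067813  0.82784951 -0.01747092]
 [ 0.64095962  0.420552   -0.64211119]
 [-0.52422401 -0.37121585 -0.76641241]] [ 426.67906659 -348.06404163 1639.07169206]
{'time_s': 0.1, 'q': array([ 6.63659208e+01,  5.25752748e+00,  7.05735074e+01,  1.34743136e-03,
        1.04267906e+02, -3.24931564e+00]), 'qvel': array([ 0.0122419 , -0.04764418, -0.14375953, -0.0322626 ,  0.0578737 ,
       -0.04532767]), 'tau': array([ 2.93044934e-03, -4.47853482e+01, -4.07574534e+01,  7.01287156e-02,
        2.82231497e-02, -1.53668948e-04]), 'tool_pos': array([208.88687598, 562.17935298, 221.64771908]), 'tcp_rot': array([-1.79901292e+02, -6.91240061e-03,  1.59615561e+02]), 'wrist_force': array([-0.41905534,  0.76224119,  0.50493081]), 'torque': array([ 0.01959304, -0.05254507, -0.04748614]), 'finger_force': 0.0, 'finger_gap': 1.000550746718301} -18.700000000000003
```

View pics/top0.png

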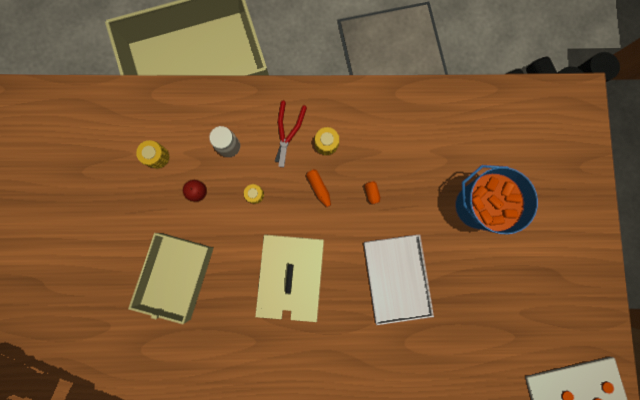

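View pics/scene0.png

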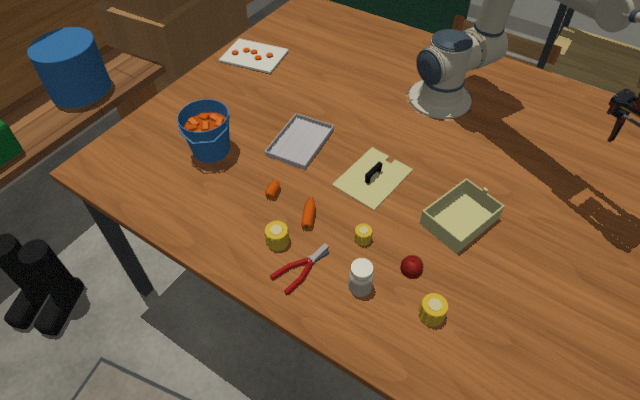

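```bash
cat > h.py <<'E'
from workcell import ctrl
import cv2, numpy as np, sys
def px2w(c,uv,z):
    K=np.array([[c["fx"],0,c["cx"]],[0,c["fy"],c["cy"]],[0,0,1]])
    n=cv2.undistortPoints(np.float64(uv).reshape(-1,1,2),K,np.float64(c["dist_coeffs"])).reshape(-1,2)
    R=np.array(c["R"]);C=-R.T@np.array(c["t"]); d=np.c_[n,np.ones(len(n))]@R
    return (C+d*((np.broadcast_to(z,len(n))-C[2])/d[:,2])[:,None])
def w2px(c,X):
    K=np.array([[c["fx"],0,c["cx"]],[0,c["fy"],c["cy"]],[0,0,1]])
    return cv2.projectPoints(np.float64(X).reshape(-1,1,3),cv2.Rodrigues(np.array(c["R"]))[0],np.float64(c["t"]),K,np.float64(c["dist_coeffs"]))[0].reshape(-1,2)
E
cat > go.py <<'E'
# go.py x y z yaw : remaining turn about tool z and shifts (units) in the tool frame AFTER the turn; point = TCP
from h import *
from scipy.spatial.transform import Rotation as Ro
o=ctrl.observe();p=o["tool_pos"];x,y,z,yaw=map(float,sys.argv[1:5])
r=Ro.from_euler("xyz",o["tcp_rot"],degrees=True);R2=Ro.from_euler("xyz",[180,0,yaw],degrees=True)
print("t",round(o["time_s"],2),"pos",p.round(1),"rot",o["tcp_rot"].round(2),"gap",round(o["finger_gap"]*88,1))
print("turn",((r.inv()*R2).as_rotvec(degrees=True)/10).round(3),"shift",(R2.inv().apply(np.array([x,y,z])-p)/30).round(3))
E
python3 - <<'E'
from h import *
c=ctrl.read_camera("top");im=c["pixels"];hsv=cv2.cvtColor(im,cv2.COLOR_RGB2HSV)
def rect(m,box,z,name):
    k=np.zeros_like(m);u0,v0,u1,v1=box;k[v0:v1,u0:u1]=m[v0:v1,u0:u1]
    ct=max(cv2.findContours(k,cv2.RETR_EXTERNAL,cv2.CHAIN_APPROX_NONE)[0],key=cv2.contourArea).reshape(-1,2)
    w=px2w(c,ct,z)[:,:2].astype(np.float32);r=cv2.minAreaRect(w);print(name,"c",np.round(r[0],1),"wh",np.round(r[1],1),"ang",round(r[2],1), "mean",w.mean(0).round(1))
S=hsv[...,1];H=hsv[...,0];V=hsv[...,2]
org=((S>200)&(H<14)&(V>120)).astype(np.uint8)
rect(org,(300,160,340,215),20,"long");rect(org,(360,175,385,210),20,"short")
red=((S>150)&((H<5)|(H>172))).astype(np.uint8);rect(red,(175,170,215,210),10,"apple")
yel=((H>20)&(H<35)&(V>100)&(S>80)).astype(np.uint8)
for b,z in(((235,175,270,210),40),((310,120,345,160),55),((130,135,170,170),55)): rect(yel,b,z,"corn")
rect(((H>20)&(S>50)&(V>120)).astype(np.uint8),(245,225,335,330),4,"lid")
rect((S<60).astype(np.uint8),(350,225,440,330),18,"tray")
a=cv2.resize(im[222:332,120:340],None,fx=3.6,fy=3.6,interpolation=cv2.INTER_CUBIC)
cv2.imwrite("pics/crop1.png",a[:,:,::-1])
E
```

```text
long c [670. -87.] wh [101.6  27. ] ang 25.8 mean [670.7 -86.5]
short c [ 657.4 -220.8] wh [56.3 27.6] ang 12.5 mean [ 657.3 -220.7]
apple c [667.6 227.4] wh [55.2 47.6] ang 62.7 mean [667.6 227.7]
corn c [654.2  75. ] wh [46.3 41.8] ang 89.4 mean [654.1  75. ]
corn c [ 782.8 -104.4] wh [56.5 60.2] ang 89.0 mean [ 782.3 -106.4]
corn c [751.6 315. ] wh [71.6 61.2] ang 89.8 mean [748.1 312. ]
lid c [448.5 -10. ] wh [150.3 200.3] ang 84.4 mean [443.6  -9.3]
tray c [ 442.9 -275.6] wh [200.1 142.4] ang 7.1 mean [ 441.5 -276.1]
```

View pics/crop1.png

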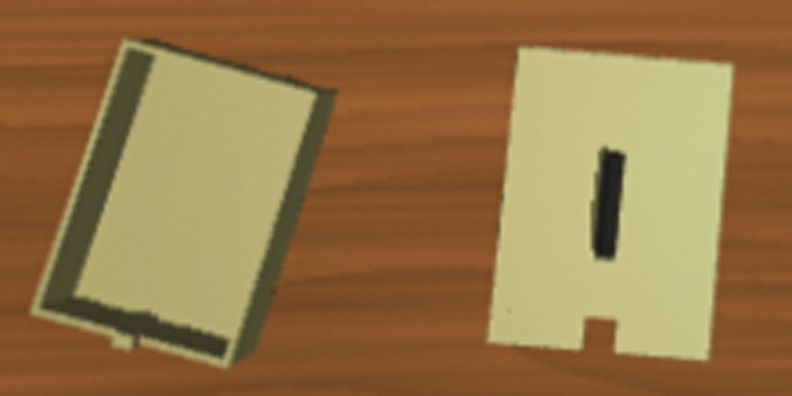

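The 3.6× crop shows the tub's rim corners at crop px (124,38), (31,315), (228,368) and (322,92). The key is at (122,343), and the lid's notch is at (602,335). The key, notch and long axes all point towards the robot (−x), so I'll trust the image over the text. The small corn at (253,193) measures 46 mm, so that's the one meant.

```bash
python3 - <<'E'
from h import *
c=ctrl.read_camera("top")
f=lambda q:(np.float64(q)+.5)/3.6-.5+[120,222]
P=px2w(c,f([(124,38),(31,315),(228,368),(322,92)]),55)[:,:2];print(P.round(1))
print("sides",[np.linalg.norm(P[i]-P[(i+1)%4]).round(1) for i in range(4)],"c",P.mean(0))
a=P[1]-P[0]+P[2]-P[3];print("yaw",np.degrees(np.arctan2(a[1],a[0])),"key",px2w(c,f([(122,343)]),67))
print("lid handle",px2w(c,f([(610,150),(607,258)]),38).round(1),"notch",px2w(c,f([(584,349),(614,352)]),4).round(1))
print("jar",px2w(c,[(221,134)],90).round(),"bucket",px2w(c,[(499,200)],140).round(),"shears",px2w(c,[(282,165)],7).round())
E
for a in "667 227 100 180" "448 -10 100 174.4";do python3 go.py $a;done
```

```text
[[563.2 303.4]
 [389.1 354.1]
 [353.4 230.1]
 [526.2 175.3]]
sides [np.float64(181.3), np.float64(129.0), np.float64(181.2), np.float64(133.4)] c [457.98695488 265.71785434]
yaw 163.08969310430186 key [[372.57431068 292.04067849  67.        ]]
lid handle [[484.8 -10.9  38. ]
 [414.6  -8.8  38. ]] notch [[350.4   9.1   4. ]
 [348.1 -11.1   4. ]]
jar [[789. 144.  90.]] bucket [[ 621. -480.  140.]] shears [[731.   8.   7.]]
t 0.2 pos [208.9 562.3 221.9] rot [-179.93   -0.    159.61] gap 87.7
turn [-7.000e-03 -2.000e-03 -2.039e+00] shift [-15.269 -11.175   4.064]
t 0.2 pos [208.9 562.3 221.9] rot [-179.93   -0.    159.61] gap 87.7
turn [-7.000e-03 -1.000e-03 -1.479e+00] shift [ -9.792 -18.206   4.064]
```

```bash
python3 go.py 667.5 227.5 110 163.1
```

```text
t 0.2 pos [208.9 562.3 221.9] rot [-179.93   -0.    159.61] gap 87.7
turn [-0.007 -0.    -0.349] shift [-17.869  -6.233   3.731]
```

```bash
python3 -m jog '[[[0,0,0],[0,0,-0.35],1],[[-1,-0.35,0],[0,0,0],1],[[-1,-0.35,0],[0,0,0],1],[[-1,-0.35,0],[0,0,0],1],[[-1,-0.35,0],[0,0,0],1],[[-1,-0.35,0],[0,0,0],1],[[-1,-0.35,0],[0,0,0],1],[[-1,-0.35,0],[0,0,0],1],[[-1,-0.35,0],[0,0,0],1],[[-1,-0.35,0],[0,0,0],1],[[-1,-0.35,0],[0,0,0],1],[[-1,-0.35,0.2],[0,0,0],1],[[-1,-0.35,0.5],[0,0,0],1],[[-1,-0.35,0.5],[0,0,0],1],[[-1,-0.35,0.6],[0,0,0],1],[[-1,-0.35,0.6],[0,0,0],1],[[-1,-0.35,0.6],[0,0,0],1],[[-1,-0.35,0.4],[0,0,0],1],[[-0.87,-0.28,0.33],[0,0,0],1],[[0,0,0],[0,0,0],1]]'
python3 go.py 667.5 227.5 4 163.1
python3 - <<'E'
from h import *
c=ctrl.read_camera("wrist");cv2.imwrite("pics/w1.png",c["pixels"][:,:,::-1]); print(w2px(c,[[667.5,227.5,0],[667.5,227.5,36],[695.5,227.5,0],[667.5,255.5,0]]))
E
```

```text
time_s: 2.7
tool_pos: [668.0, 226.2, 108.3]
tcp_rot: [-179.9, -0.2, 163.0]
wrist_force: [0.4, 0.4, 1.0]
finger_gap: 0.997
finger_force: 0.0
t 2.7 pos [668.  226.2 108.3] rot [-1.7988e+02 -1.5000e-01  1.6298e+02] gap 87.8
turn [-0.012 -0.015 -0.012] shift [0.03  0.038 3.478]
[[316.44086224 196.9690226 ]
 [316.60879696 208.37066015]
 [325.24926376 224.91541235]
 [346.28096706 188.12754736]]
```

View pics/w1.png

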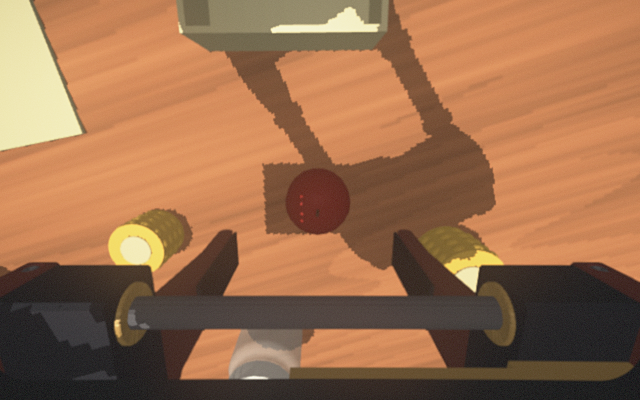

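The wrist view shows the apple half centred at (318,201). The projected estimate is (316,200), so the position is confirmed and I'll descend and grip.

```bash
python3 -m jog '[[[0,0,1],[0,0,0],1],[[0,0,1],[0,0,0],1],[[0,0,1],[0,0,0],1],[[0,0,0.45],[0,0,0],1],[[0,0,0],[0,0,0],-1],[[0,0,0],[0,0,0],-1],[[0,0,0],[0,0,0],-1],[[0,0,0],[0,0,0],-1],[[0,0,0],[0,0,0],-1],[[0,0,0],[0,0,0],-1],[[0,0,-0.5],[0,0,0],-1],[[0,0,-1],[0,0,0],-1],[[0,0,-1],[0,0,0],-1],[[0,0,-1],[0,0,0],-1],[[0,0,-1],[0,0,0],-1],[[0,0,0],[0,0,0],-1]]' 20
python3 - <<'E'
from math import *
a=radians(163.1);X=lambda x,y:(458+x*cos(a)-y*sin(a),266+x*sin(a)+y*cos(a))
print(X(38,0),X(-38,0))
E
python3 go.py 421.6 277 10 163.1
```

```text
time_s: 4.75
tool_pos: [669.0, 228.1, 146.1]
tcp_rot: [179.8, 0.3, 163.1]
wrist_force: [0.6, 0.4, 0.1]
finger_gap: 0.634
finger_force: 20.0
(421.6410838058109, 277.0466833567336) (494.3589161941891, 254.95331664326642)
t 4.75 pos [669.  228.1 146.1] rot [179.82   0.29 163.11] gap 55.8
turn [0.018 0.029 0.001] shift [ 8.363 -0.838  4.537]
```

```bash
python3 -m jog '[[[1,-0.1,0],[0,0,0],-1],[[1,-0.1,0],[0,0,0],-1],[[1,-0.1,0],[0,0,0],-1],[[1,-0.1,0],[0,0,0],-1],[[1,-0.1,0],[0,0,0],-1],[[1,-0.1,0],[0,0,0],-1],[[1,-0.1,0],[0,0,0],-1],[[1,-0.1,0],[0,0,0],-1],[[0.36,-0.04,0],[0,0,0],-1],[[0,0,1],[0,0,0],-1],[[0,0,1],[0,0,0],-1],[[0,0,0.5],[0,0,0],-1],[[0,0,0],[0,0,0],-1],[[0,0,0],[0,0,0],-1]]'
python3 go.py 421.6 277 9 163.1
```

```text
time_s: 6.5
tool_pos: [421.1, 276.8, 68.4]
tcp_rot: [179.9, 0.1, 163.1]
wrist_force: [-0.5, -0.1, -1.5]
finger_gap: 0.629
finger_force: 20.0
t 6.5 pos [421.1 276.8  68.4] rot [1.7994e+02 6.0000e-02 1.6310e+02] gap 55.4
turn [0.006 0.006 0.   ] shift [-0.014  0.01   1.978]
```

```bash
python3 -m jog '[[[0,0,0.8],[0,0,0],-1],[[0,0,0.8],[0,0,0],-1],[[0,0,0.38],[0,0,0],-1],[[0,0,0],[0,0,0],-1],[[0,0,0],[0,0,0],0.6],[[0,0,0],[0,0,0],0.6],[[0,0,0],[0,0,0],0.6],[[0,0,-0.5],[0,0,0],0.6],[[0,0,-1],[0,0,0],0.6],[[0,0,-1],[0,0,0],0.6],[[0,0,-1],[0,0,0],0.6],[[0,0,0],[0,0,0],0.6],[[0,0,0],[0,0,0],0.6]]'
python3 go.py 667.3 -88.3 100 25.8;python3 go.py 667.3 -88.3 100 205.8
```

```text
time_s: 8.12
tool_pos: [420.2, 276.5, 112.4]
tcp_rot: [-180.0, -0.0, 163.1]
wrist_force: [0.3, 0.5, -0.2]
finger_gap: 0.795
finger_force: 0.0
t 8.12 pos [420.2 276.5 112.4] rot [-1.7998e+02 -2.0000e-02  1.6311e+02] gap 70.0
turn [-3.0000e-03  1.0000e-03  1.3731e+01] shift [ 2.123 14.533  0.413]
t 8.12 pos [420.2 276.5 112.4] rot [-1.7998e+02 -2.0000e-02  1.6311e+02] gap 70.0
turn [-1.000e-03 -2.000e-03 -4.269e+00] shift [ -2.123 -14.533   0.413]
```

```bash
python3 -m jog '[[[0,0,0],[0,0,-1],0.6],[[0,0,0],[0,0,-1],0.6],[[0,0,0],[0,0,-1],0.6],[[0,0,0],[0,0,-1],0.6],[[0,0,0],[0,0,-0.27],0.6],[[-0.15,-1,0],[0,0,0],0.6],[[-0.15,-1,0],[0,0,0],0.6],[[-0.15,-1,0],[0,0,0],0.6],[[-0.15,-1,0],[0,0,0],0.6],[[-0.15,-1,0],[0,0,0],0.6],[[-0.15,-1,0],[0,0,0],0.6],[[-0.15,-1,0],[0,0,0],0.6],[[-0.15,-1,0],[0,0,0],0.6],[[-0.15,-1,0],[0,0,0],0.6],[[-0.15,-1,0],[0,0,0],0.6],[[-0.15,-1,0],[0,0,0],0.6],[[-0.15,-1,0],[0,0,0],0.6],[[-0.15,-1,0],[0,0,0],0.6],[[-0.15,-1,0],[0,0,0],0.6],[[0,-0.5,0],[0,0,0],0.6]]'
python3 go.py 670 -87 4 205.8
python3 - <<'E'
from h import *
c=ctrl.read_camera("wrist");h=cv2.cvtColor(c["pixels"],cv2.COLOR_RGB2HSV)
m=((h[...,0]<14)&(h[...,1]>215)&(h[...,2]>130)).astype(np.uint8);m[260:]=0
for ct in cv2.findContours(m,0,1)[0]:
    if cv2.contourArea(ct)>300:
        w=px2w(c,ct.reshape(-1,2),15)[:,:2].astype(np.float32);print(cv2.minAreaRect(w))
c=ctrl.read_camera("top");cv2.imwrite("pics/t2.png",cv2.resize(c["pixels"][222:332,120:340],None,fx=3.6,fy=3.6)[:,:,::-1])
E
```

```text
time_s: 10.62
tool_pos: [666.2, -88.6, 110.5]
tcp_rot: [179.9, -0.2, -154.2]
wrist_force: [-0.9, 0.3, -0.1]
finger_gap: 0.795
finger_force: 0.0
t 10.62 pos [666.2 -88.6 110.5] rot [ 1.7989e+02 -1.6000e-01 -1.5424e+02] gap 70.0
turn [ 0.011 -0.016 -0.004] shift [-0.138 -0.007  3.549]
```

View pics/t2.png

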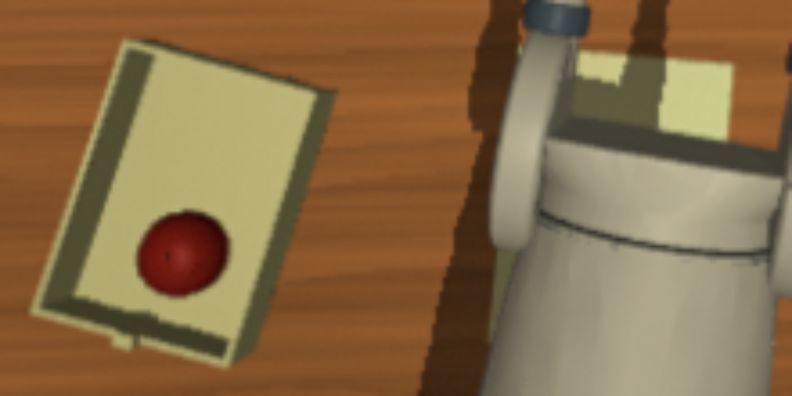

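The top view shows the apple half upright in the tub at crop px (182,255), with the tub unmoved. Next is the long carrot.

```bash
python3 -m jog '[[[-0.14,0,1],[0,0,0],0.6],[[0,0,1],[0,0,0],0.6],[[0,0,1],[0,0,0],0.6],[[0,0,0.58],[0,0,0],0.6],[[0,0,0],[0,0,0],-1],[[0,0,0],[0,0,0],-1],[[0,0,0],[0,0,0],-1],[[0,0,0],[0,0,0],-1],[[0,0,0],[0,0,0],-1],[[0,0,0],[0,0,0],-1],[[0,0,0],[0,0,0],-1],[[0,0,-0.5],[0,0,0],-1],[[0,0,-1],[0,0,0],-1],[[0,0,-1],[0,0,0],-1],[[0,0,-1],[0,0,0],-1],[[0,0,-1],[0,0,0],-1],[[0,0,0],[0,0,0],-1]]' 20
python3 go.py 494.4 255 9 253.1
python3 - <<'E'
from h import *
c=ctrl.read_camera("wrist");cv2.imwrite("pics/w2.png",c["pixels"][:,:,::-1])
E
```

```text
time_s: 12.85
tool_pos: [671.7, -86.1, 144.2]
tcp_rot: [-179.8, 0.3, -154.2]
wrist_force: [-0.2, 0.1, -1.2]
finger_gap: 0.341
finger_force: 19.9
t 12.85 pos [671.7 -86.1 144.2] rot [-179.79    0.27 -154.19] gap 30.0
turn [-0.031  0.017 -4.729] shift [-9.161  8.959  4.505]
```

View pics/w2.png

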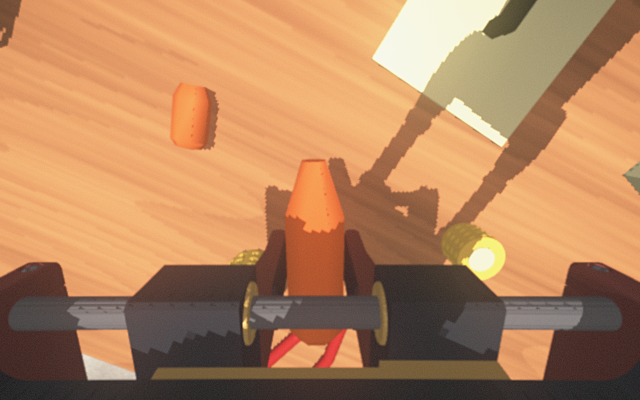

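The carrot is held level and straight between the pads, with its tip at (313,160). Carrying it to the tub.

```bash
python3 -m jog '[[[0,0,0],[0,0,-1],-1],[[0,0,0],[0,0,-1],-1],[[0,0,0],[0,0,-1],-1],[[0,0,0],[0,0,-1],-1],[[0,0,0],[0,0,-0.73],-1],[[-1,1,0],[0,0,0],-1],[[-1,1,0],[0,0,0],-1],[[-1,1,0],[0,0,0],-1],[[-1,1,0],[0,0,0],-1],[[-1,1,0],[0,0,0],-1],[[-1,1,0],[0,0,0],-1],[[-1,1,0],[0,0,0],-1],[[-1,1,0],[0,0,0],-1],[[-1,0.95,0],[0,0,0],-1],[[-0.16,0,0],[0,0,0],-1],[[0,0,1],[0,0,0],-1],[[0,0,1],[0,0,0],-1],[[0,0,0.4],[0,0,0],-1],[[0,0,0],[0,0,0],-1],[[0,0,0],[0,0,0],-1]]'
python3 go.py 494.4 255 8.5 253.1
```

```text
time_s: 15.4
tool_pos: [567.5, 380.8, 37.1]
tcp_rot: [-177.9, -3.5, -118.3]
wrist_force: [-0.7, 0.3, -1.2]
finger_gap: 0.34
finger_force: 19.9
t 15.4 pos [567.5 380.8  37.1] rot [-177.91   -3.53 -118.29] gap 30.0
turn [-0.173 -0.373 -1.132] shift [4.722 1.113 0.955]
```

```bash
python3 -m jog '[[[0,0,-1],[0,0,0],-1],[[0,0,-1],[0,0,0],-1],[[0,0,-1],[0,0,0],-1],[[0,0,0],[0,0,0],-1]]'
python3 -c "
from h import *
print(ctrl.observe()['q'].round(1))"
python3 go.py 494.4 255 100 73.1
```

```text
time_s: 15.9
tool_pos: [568.4, 388.5, 130.8]
tcp_rot: [-177.7, -3.2, -118.3]
wrist_force: [0.3, -0.2, -0.3]
finger_gap: 0.342
finger_force: 19.9
[  33.3   20.8   62.    -3.6   98.9 -119. ]
t 15.9 pos [568.4 388.5 130.8] rot [-177.73   -3.19 -118.26] gap 30.1
turn [-0.502  0.288 16.861] shift [-4.974 -1.066  1.027]
```

```bash
python3 go.py 494.4 255 100 253.1; python3 -m jog '[[[0,0,0],[-0.29,-0.5,-0.86],-1],[[0,0,0],[0,0,0],-1],[[0,0,0],[0,0,0],-1]]';python3 go.py 494.4 255 100 253.1
```

```text
t 15.9 pos [568.4 388.5 130.8] rot [-177.73   -3.19 -118.26] gap 30.1
turn [-0.195 -0.34  -1.129] shift [4.974 1.066 1.027]
time_s: 16.27
tool_pos: [566.4, 386.9, 124.6]
tcp_rot: [178.9, 1.2, -109.8]
wrist_force: [0.8, -0.3, -1.0]
finger_gap: 0.344
finger_force: 19.9
t 16.27 pos [566.4 386.9 124.6] rot [ 178.94    1.18 -109.8 ] gap 30.2
turn [ 0.103  0.121 -0.289] shift [4.905 1.018 0.82 ]
```

```bash
python3 -m jog '[[[0,0,0],[0.1,0.12,-0.29],-1],[[0.98,0.2,0],[0,0,0],-1],[[0.98,0.2,0],[0,0,0],-1],[[0.98,0.2,0],[0,0,0],-1],[[0.98,0.2,0],[0,0,0],-1],[[0.98,0.2,0],[0,0,0],-1],[[0,0,0],[0,0,0],-1],[[0,0,0],[0,0,0],-1]]';python3 go.py 494.4 255 8.5 253.1
```

```text
time_s: 17.27
tool_pos: [495.8, 255.8, 125.1]
tcp_rot: [180.0, 0.1, -106.7]
wrist_force: [-0.8, -0.3, -0.4]
finger_gap: 0.339
finger_force: 19.9
t 17.27 pos [495.8 255.8 125.1] rot [ 1.7999e+02  1.3000e-01 -1.0673e+02] gap 29.9
turn [0.001 0.013 0.017] shift [0.039 0.036 3.886]
```

```bash
python3 -m jog '[[[0.04,0.04,1],[0,0,0],-1],[[0,0,1],[0,0,0],-1],[[0,0,0.8],[0,0,0],-1],[[0,0,0.7],[0,0,0],-1],[[0,0,0.37],[0,0,0],-1],[[0,0,0],[0,0,0],-1],[[0,0,0],[0,0,0],0],[[0,0,0],[0,0,0],0],[[0,0,0],[0,0,0],0],[[0,0,-0.5],[0,0,0],0],[[0,0,-1],[0,0,0],0],[[0,0,-1],[0,0,0],0],[[0,0,-1],[0,0,0],0],[[0,0,0],[0,0,0],0],[[0,0,0],[0,0,0],0]]'
python3 go.py 654 75 100 180;python3 go.py 654 75 100 192.5
```

```text
time_s: 19.15
tool_pos: [493.9, 254.2, 113.2]
tcp_rot: [179.9, 0.1, -106.7]
wrist_force: [1.4, 0.8, -0.0]
finger_gap: 0.497
finger_force: 0.0
t 19.15 pos [493.9 254.2 113.2] rot [ 1.7994e+02  1.0000e-01 -1.0671e+02] gap 43.8
turn [1.100e-02 5.000e-03 7.329e+00] shift [-5.338 -5.972  0.44 ]
t 19.15 pos [493.9 254.2 113.2] rot [ 1.7994e+02  1.0000e-01 -1.0671e+02] gap 43.8
turn [1.000e-02 6.000e-03 6.079e+00] shift [-3.919 -6.986  0.44 ]
```

```bash
python3 go.py 654 75 70 187.1; python3 -m jog '[[[0,0,0],[0,0,1],0.6],[[0,0,0],[0,0,1],0.6],[[0,0,0],[0,0,1],0.6],[[0,0,0],[0,0,1],0.6],[[0,0,0],[0,0,1],0.6],[[0,0,0],[0,0,1],0.6],[[0,0,0],[0,0,0.61],0.6],[[-0.75,-1,0],[0,0,0],0.6],[[-0.75,-1,0],[0,0,0],0.6],[[-0.75,-1,0],[0,0,0],0.6],[[-0.75,-1,0],[0,0,0],0.6],[[-0.75,-1,0],[0,0,0],0.6],[[-0.7,-1,0],[0,0,0],0.6],[[0,-0.5,0],[0,0,0],0.6],[[0,0,0],[0,0,0],0.6],[[0,0,0],[0,0,0],0.6]]';python3 go.py 654 75 4 187.1
python3 - <<'E'
from h import *
c=ctrl.read_camera("wrist");cv2.imwrite("pics/w3.png",c["pixels"][:,:,::-1]); print(w2px(c,[[654,75,0],[654,75,40],[654,95,40]]))
c=ctrl.read_camera("top");cv2.imwrite("pics/t3.png",cv2.resize(c["pixels"][222:332,120:340],None,fx=3.6,fy=3.6)[:,:,::-1])
E
```

```text
t 19.15 pos [493.9 254.2 113.2] rot [ 1.7994e+02  1.0000e-01 -1.0671e+02] gap 43.8
turn [1.100e-02 6.000e-03 6.619e+00] shift [-4.559 -6.586  1.44 ]
time_s: 21.15
tool_pos: [650.2, 78.5, 113.3]
tcp_rot: [179.8, -0.0, -172.8]
wrist_force: [-0.0, 0.1, 0.4]
finger_gap: 0.799
finger_force: 0.0
t 21.15 pos [650.2  78.5 113.3] rot [ 1.7984e+02 -1.0000e-02 -1.7277e+02] gap 70.3
turn [ 0.016 -0.001  0.013] shift [-0.112 -0.133  3.644]
[[310.68386283 199.9537416 ]
 [310.19788117 213.10818012]
 [334.97182127 216.07529203]]
```

View pics/w3.png

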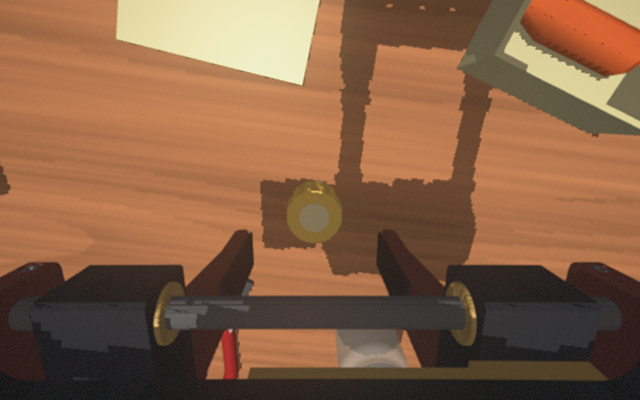

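View pics/t3.png

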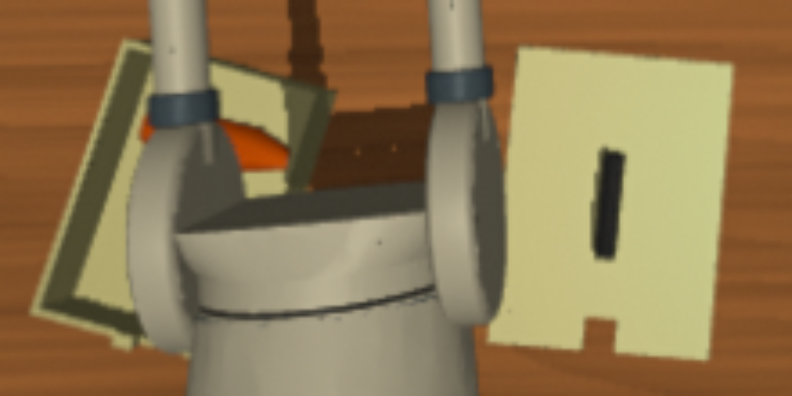

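Wrist view: the corn's top face is at (315,217), about 3–4 mm from my estimate, so it lies near (656,78), and its diameter of about 44 mm is right. Top view: the long carrot lies across the tub, and the tub hasn't moved.

```bash
python3 -m jog '[[[-0.2,-0.02,1],[0,0,0],0.7],[[0,0,1],[0,0,0],0.7],[[0,0,1],[0,0,0],0.7],[[0,0,0.64],[0,0,0],0.7],[[0,0,0],[0,0,0],-1],[[0,0,0],[0,0,0],-1],[[0,0,0],[0,0,0],-1],[[0,0,0],[0,0,0],-1],[[0,0,0],[0,0,0],-1],[[0,0,0],[0,0,0],-1],[[0,0,-0.5],[0,0,0],-1],[[0,0,-1],[0,0,0],-1],[[0,0,-1],[0,0,0],-1],[[0,0,-1],[0,0,0],-1],[[0,0,-1],[0,0,0],-1],[[0,0,0],[0,0,0],-1]]' 20
python3 - <<'E'
from math import *
a=radians(7.1);X=lambda x,y:(443+x*cos(a)-y*sin(a),-275.6+x*sin(a)+y*cos(a))
print(X(45,0),X(-45,0))
E
python3 go.py 487.7 -270 8 187.1
```

```text
time_s: 23.25
tool_pos: [658.4, 77.6, 143.2]
tcp_rot: [179.9, 0.4, -172.8]
wrist_force: [0.0, -0.1, -0.3]
finger_gap: 0.502
finger_force: 20.0
(487.654937204847, -270.03793354667783) (398.345062795153, -281.1620664533222)
t 23.25 pos [658.4  77.6 143.2] rot [ 179.9     0.37 -172.81] gap 44.2
turn [0.01  0.037 0.009] shift [  7.078 -10.796   4.506]
```

```bash
python3 -m jog '[[[0.65,-1,0],[0,0,0],-1],[[0.65,-1,0],[0,0,0],-1],[[0.65,-1,0],[0,0,0],-1],[[0.65,-1,0],[0,0,0],-1],[[0.65,-1,0],[0,0,0],-1],[[0.65,-1,0],[0,0,0],-1],[[0.65,-1,0],[0,0,0],-1],[[0.65,-1,0],[0,0,0],-1],[[0.65,-1,0],[0,0,0],-1],[[0.65,-1,0],[0,0,0],-1],[[0.58,-0.8,0],[0,0,0],-1],[[0,0,1],[0,0,0],-1],[[0,0,1],[0,0,0],-1],[[0,0,1],[0,0,0],-1],[[0,0,0],[0,0,0],-1],[[0,0,0],[0,0,0],-1]]';python3 go.py 487.7 -270 8 187.1
```

```text
time_s: 25.25
tool_pos: [486.9, -270.2, 48.9]
tcp_rot: [179.9, 0.0, -172.8]
wrist_force: [0.4, 0.2, -0.2]
finger_gap: 0.499
finger_force: 20.0
t 25.25 pos [ 486.9 -270.2   48.9] rot [ 1.7987e+02  3.0000e-02 -1.7281e+02] gap 43.9
turn [0.013 0.003 0.009] shift [-0.027  0.003  1.364]
```

```bash
python3 -m jog '[[[0,0,0.7],[0,0,0],-1],[[0,0,0.67],[0,0,0],-1],[[0,0,0],[0,0,0],-1],[[0,0,0],[0,0,0],0.5],[[0,0,0],[0,0,0],0.5],[[0,0,0],[0,0,0],0.5],[[0,0,-0.5],[0,0,0],0.5],[[0,0,-1],[0,0,0],0.5],[[0,0,-1],[0,0,0],0.5],[[0,0,-1],[0,0,0],0.5],[[0,0,0],[0,0,0],0.5]]'; python3 go.py 657 -221 3 192.5
```

```text
time_s: 26.62
tool_pos: [488.4, -271.3, 116.7]
tcp_rot: [-179.9, 0.3, -172.8]
wrist_force: [0.7, 0.2, -0.1]
finger_gap: 0.749
finger_force: 0.0
t 26.62 pos [ 488.4 -271.3  116.7] rot [-179.87    0.34 -172.81] gap 65.9
turn [-0.014  0.033 -0.531] shift [-5.85  0.42  3.79]
```

```bash
python3 -m jog '[[[0,0,0],[0,0,-0.53],0.5],[[-1,0.07,0],[0,0,0],0.5],[[-1,0.07,0],[0,0,0],0.5],[[-1,0.07,0],[0,0,0],0.5],[[-1,0.07,0],[0,0,0],0.5],[[-1,0.07,0],[0,0,0],0.5],[[-0.85,0.07,0],[0,0,0],0.5],[[0,0,0.8],[0,0,0],0.5],[[0,0,0.6],[0,0,0],0.5],[[0,0,0],[0,0,0],0.5]]'; python3 go.py 657 -221 3 192.5
```

```text
time_s: 27.88
tool_pos: [653.7, -219.5, 67.2]
tcp_rot: [179.7, -0.2, -167.5]
wrist_force: [-0.7, -0.3, 0.7]
finger_gap: 0.752
finger_force: 0.0
t 27.88 pos [ 653.7 -219.5   67.2] rot [ 179.7    -0.22 -167.52] gap 66.2
turn [ 0.03  -0.022 -0.002] shift [-0.095 -0.072  2.139]
```

```bash
python3 -m jog '[[[-0.1,-0.07,0.8],[0,0,0],0.5],[[0,0,0.8],[0,0,0],0.5],[[0,0,0.55],[0,0,0],0.5],[[0,0,0],[0,0,0],-1],[[0,0,0],[0,0,0],-1],[[0,0,0],[0,0,0],-1],[[0,0,0],[0,0,0],-1],[[0,0,0],[0,0,0],-1],[[0,0,0],[0,0,0],-1],[[0,0,-0.5],[0,0,0],-1],[[0,0,-1],[0,0,0],-1],[[0,0,-1],[0,0,0],-1],[[0,0,-1],[0,0,0],-1],[[0,0,0],[0,0,0],-1]]' 20;python3 go.py 398 -281 7.5 187.1
```

```text
time_s: 29.62
tool_pos: [660.2, -222.2, 115.1]
tcp_rot: [-179.9, 0.3, -167.5]
wrist_force: [0.3, 0.2, -1.3]
finger_gap: 0.338
finger_force: 20.0
t 29.62 pos [ 660.2 -222.2  115.1] rot [-179.92    0.33 -167.52] gap 29.7
turn [-0.007  0.034  0.538] shift [ 8.916 -0.865  3.587]
```

```bash
python3 -m jog '[[[0,0,0],[0,0,0.53],-1],[[1,-0.1,0],[0,0,0],-1],[[1,-0.1,0],[0,0,0],-1],[[1,-0.1,0],[0,0,0],-1],[[1,-0.1,0],[0,0,0],-1],[[1,-0.1,0],[0,0,0],-1],[[1,-0.1,0],[0,0,0],-1],[[1,-0.1,0],[0,0,0],-1],[[1,-0.1,0],[0,0,0],-1],[[0.9,-0.07,0],[0,0,0],-1],[[0,0,1],[0,0,0],-1],[[0,0,1],[0,0,0],-1],[[0,0,0],[0,0,0],-1],[[0,0,0],[0,0,0],-1]]';python3 go.py 398 -281 7 187.1
```

```text
time_s: 31.38
tool_pos: [397.3, -280.7, 51.2]
tcp_rot: [179.9, 0.0, -172.8]
wrist_force: [-0.7, -0.3, 0.2]
finger_gap: 0.338
finger_force: 20.0
t 31.38 pos [ 397.3 -280.7   51.2] rot [ 1.7987e+02  2.0000e-02 -1.7280e+02] gap 29.7
turn [0.013 0.002 0.01 ] shift [-0.022 -0.014  1.474]
```

```bash
python3 -m jog '[[[0,0,0.8],[0,0,0],-1],[[0,0,0.67],[0,0,0],-1],[[0,0,0],[0,0,0],-1],[[0,0,0],[0,0,0],0.2],[[0,0,0],[0,0,0],0.2],[[0,0,0],[0,0,0],0.2],[[0,0,-0.5],[0,0,0],0.2],[[0,0,-1],[0,0,0],0.2],[[0,0,-1],[0,0,0],0.2],[[0,0,-1],[0,0,0],0.2],[[0,0,0],[0,0,0],0.2]]'; python3 go.py 449 -10 12 174.4
```

```text
time_s: 32.75
tool_pos: [398.6, -281.9, 115.8]
tcp_rot: [-179.9, 0.3, -172.8]
wrist_force: [-0.7, 0.6, -0.7]
finger_gap: 0.601
finger_force: 0.0
t 32.75 pos [ 398.6 -281.9  115.8] rot [-179.85    0.29 -172.81] gap 52.9
turn [-0.011  0.031  1.279] shift [-0.788  9.184  3.459]
```

```bash
python3 -m jog '[[[0,0,0],[0,0,0.64],0.2],[[0,0,0],[0,0,0.64],0.2],[[-0.1,1,0],[0,0,0],0.2],[[-0.1,1,0],[0,0,0],0.2],[[-0.1,1,0],[0,0,0],0.2],[[-0.1,1,0],[0,0,0],0.2],[[-0.1,1,0],[0,0,0],0.2],[[-0.1,1,0],[0,0,0],0.2],[[-0.1,1,0],[0,0,0],0.2],[[-0.1,1,0],[0,0,0],0.2],[[0,1,0],[0,0,0],0.2],[[0,0.18,0],[0,0,0],0.2],[[0,0,0],[0,0,0],0.2],[[0,0,0],[0,0,0],0.2]]'; python3 go.py 449 -10 12 174.4
python3 - <<'E'
from h import *
c=ctrl.read_camera("wrist");cv2.imwrite("pics/w4.png",c["pixels"][:,:,::-1])
p=c["t"]
print(w2px(c,[[414.2,-6.6,38],[483.8,-13.4,38],[349.5,-.2,4]]))
E
```

```text
time_s: 34.5
tool_pos: [447.9, -9.9, 112.2]
tcp_rot: [179.9, -0.0, 174.3]
wrist_force: [-0.5, -0.0, 0.7]
finger_gap: 0.606
finger_force: 0.0
t 34.5 pos [447.9  -9.9 112.2] rot [ 1.7989e+02 -1.0000e-02  1.7434e+02] gap 53.3
turn [ 0.011 -0.001 -0.006] shift [-3.700e-02 -1.000e-03  3.341e+00]
[[314.92823545 166.6045734 ]
 [315.07020502 250.35459939]
 [314.77303491  81.06137306]]
```

View pics/w4.png

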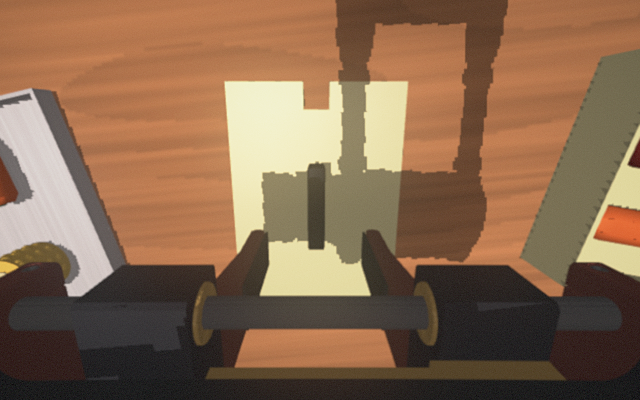

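The handle spans (316,165) to (316,248) and the notch edge is at (316,81). All are within 2 px of prediction, so the lid is aligned with the tool.

```bash
python3 -m jog '[[[0,0,1],[0,0,0],0.2],[[0,0,1],[0,0,0],0.2],[[0,0,0.9],[0,0,0],0.2],[[0,0,0.44],[0,0,0],0.2],[[0,0,0],[0,0,0],-1],[[0,0,0],[0,0,0],-1],[[0,0,0],[0,0,0],-1],[[0,0,0],[0,0,0],-1],[[0,0,0],[0,0,0],-1],[[0,0,0],[0,0,0],-1],[[0,0,-0.5],[0,0,0],-1],[[0,0,-1],[0,0,0],-1],[[0,0,-1],[0,0,0],-1],[[0,0,-1],[0,0,0],-1],[[0,0,-1],[0,0,0],-1],[[0,0,0],[0,0,0],-1],[[0,0,0],[0,0,0],-1]]' 40; python3 go.py 458 266 67 163.1
python3 - <<'E'
from h import *
c=ctrl.read_camera("top");cv2.imwrite("pics/t4.png",cv2.resize(c["pixels"][215:335,110:450],None,fx=2.35,fy=2.35)[:,:,::-1])
E
```

```text
time_s: 36.67
tool_pos: [447.5, -9.1, 146.0]
tcp_rot: [179.9, -0.1, 174.4]
wrist_force: [0.1, 0.5, -1.6]
finger_gap: 0.154
finger_force: 40.0
t 36.67 pos [447.5  -9.1 146. ] rot [ 1.7987e+02 -9.0000e-02  1.7439e+02] gap 13.6
turn [ 0.012 -0.01   1.129] shift [2.331 8.875 2.634]
```

View pics/t4.png

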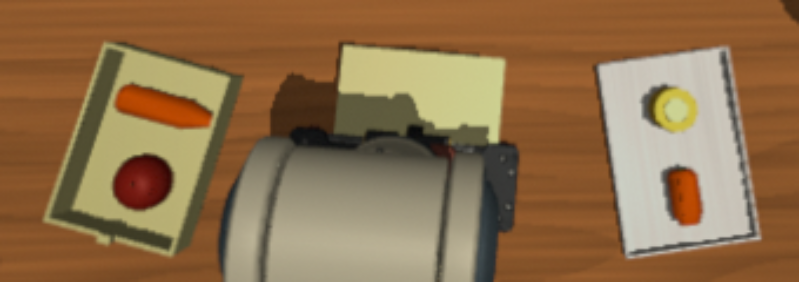

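Everything is in place: the carrot and apple in the tub, and the corn at (675,108) and short carrot at (685,195) in the tray. The lid is held, so I'll move it over the tub.

```bash
python3 -m jog '[[[0,0,0],[0,0,0.57],-1],[[0,0,0],[0,0,0.56],-1],[[0.26,1,0],[0,0,0],-1],[[0.26,1,0],[0,0,0],-1],[[0.26,1,0],[0,0,0],-1],[[0.26,1,0],[0,0,0],-1],[[0.26,1,0],[0,0,0],-1],[[0.26,1,0],[0,0,0],-1],[[0.26,1,0],[0,0,0],-1],[[0.26,1,0],[0,0,0],-1],[[0.25,0.88,0],[0,0,0],-1],[[0,0,0.8],[0,0,0],-1],[[0,0,0.8],[0,0,0],-1],[[0,0,0],[0,0,0],-1],[[0,0,0],[0,0,0],-1]]'; python3 go.py 457.5 266.3 67 163.1
python3 - <<'E'
from h import *
from math import *
c=ctrl.read_camera("wrist");cv2.imwrite("pics/w5.png",c["pixels"][:,:,::-1])
a=radians(163.1);X=lambda x,y,z:(458+x*cos(a)-y*sin(a),266+x*sin(a)+y*cos(a),z)
print(w2px(c,[X(92,-6,67),X(92,6,67),X(90,-65,55),X(90,65,55)]).round(1))
E
```

```text
time_s: 38.6
tool_pos: [458.5, 266.1, 99.9]
tcp_rot: [179.9, -0.0, 163.1]
wrist_force: [-0.0, 0.1, -1.5]
finger_gap: 0.159
finger_force: 40.0
t 38.6 pos [458.5 266.1  99.9] rot [ 1.7989e+02 -5.0000e-02  1.6308e+02] gap 14.0
turn [ 0.011 -0.005 -0.002] shift [ 0.035 -0.003  1.097]
[[324.7  78.7]
 [304.3  78.7]
 [417.9  84.1]
 [210.9  84.2]]
```

View pics/w5.png

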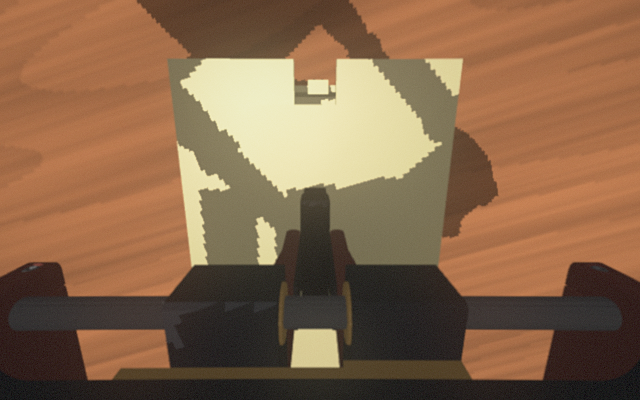

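The key's top spans (307–329, 80–95) and sits inside the notch (294–337). It's only 1.4 mm off, to the image right, so I'll nudge the lid that way and lower it.

```bash
python3 -m jog '[[[0.03,0.04,0.3],[0,0,0],-1],[[0,0,0.3],[0,0,0],-1],[[0,0,0.3],[0,0,0],-1],[[0,0,0.16],[0,0,0],-1],[[0,0,0],[0,0,0],-1],[[0,0,0],[0,0,0],-1]]'; python3 go.py 457.5 266.3 67 163.1
```

```text
time_s: 39.4
tool_pos: [458.1, 267.7, 68.0]
tcp_rot: [179.9, -0.0, 163.1]
wrist_force: [-0.6, 0.3, -1.5]
finger_gap: 0.158
finger_force: 40.0
t 39.4 pos [458.1 267.7  68. ] rot [ 1.7987e+02 -2.0000e-02  1.6309e+02] gap 13.9
turn [ 0.013 -0.002 -0.001] shift [ 0.007 -0.05   0.033]
```

```bash
python3 -m jog '[[[0,0,0.06],[0,0,0],-1],[[0,0,0],[0,0,0],-1],[[0,0,0],[0,0,0],0],[[0,0,0],[0,0,0],0],[[0,0,0],[0,0,0],0],[[0,0,-0.5],[0,0,0],0],[[0,0,-1],[0,0,0],0],[[0,0,-1],[0,0,0],0],[[0,0,-1],[0,0,0],0],[[0,0,-1],[0,0,0],0],[[0,-1,0],[0,0,0],0],[[0,-1,0],[0,0,0],0],[[0,-1,0],[0,0,0],0],[[0,-1,0],[0,0,0],0],[[0,-1,0],[0,0,0],0],[[0,-1,0],[0,0,0],0],[[0,-1,0],[0,0,0],0],[[0,-1,0],[0,0,0],0],[[0,0,0],[0,0,0],0],[[0,0,0],[0,0,0],0]]'
python3 - <<'E'
from h import *
c=ctrl.read_camera("top");im=c["pixels"];cv2.imwrite("pics/t5.png",cv2.resize(im[215:335,110:450],None,fx=2.35,fy=2.35)[:,:,::-1])
cv2.imwrite("pics/s5.png",cv2.resize(ctrl.read_camera("scene")["pixels"][90:330,180:540],None,fx=2.2,fy=2.2)[:,:,::-1])
h=cv2.cvtColor(im,cv2.COLOR_RGB2HSV);m=((h[...,0]>20)&(h[...,1]>50)&(h[...,2]>140)).astype(np.uint8);m[:,250:]=0;m[:215]=0;m[340:]=0
ct=max(cv2.findContours(m,0,1)[0],key=cv2.contourArea).reshape(-1,2);print(cv2.minAreaRect(px2w(c,ct,59)[:,:2].astype(np.float32)))
E
```

```text
time_s: 41.9
tool_pos: [388.6, 38.2, 201.4]
tcp_rot: [179.8, 0.0, 163.1]
wrist_force: [-1.0, -0.5, 0.2]
finger_gap: 0.503
finger_force: 0.0
((457.69036865234375, 266.0220642089844), (150.64111328125, 199.94827270507812), 73.03437805175781)
```

View pics/t5.png

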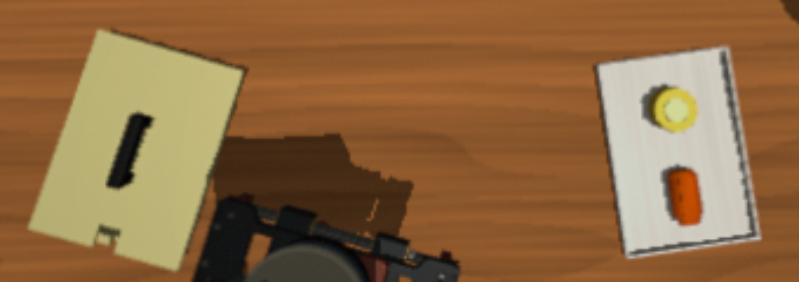

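View pics/s5.png

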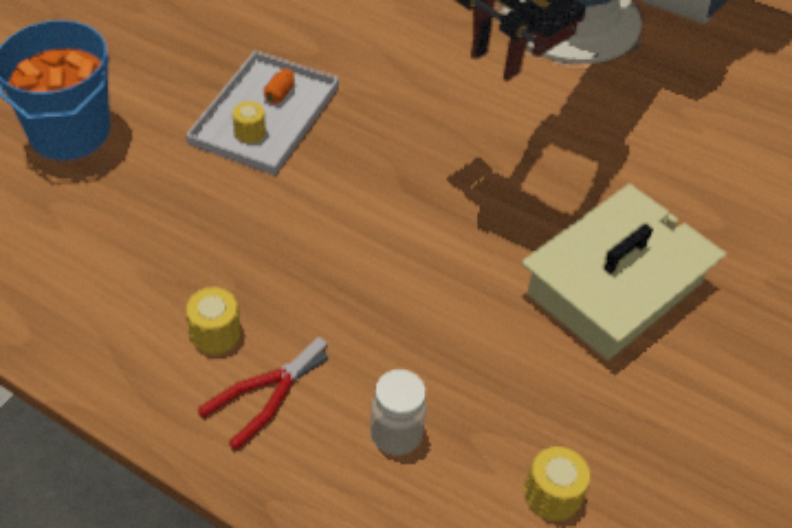

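The lid lies flat on the tub with the key in its notch, at crop px (107,237) in the top view and (672,220) in the scene view. It measures 199.9 × 150.6 mm at z=59, centred at (457.7,266.0). The tray items are in place and the bystanders undisturbed.

```bash
python3 -c "
from workcell import ctrl
print(ctrl.job_done())"
```

```text
the job is handed in; nothing more can be done
None
```

I handed the job in at about 42 s with both rations made up, the lid flat on the tub with its notch over the key, and the bucket, jar and shears untouched; the hand-in returned no verdict.

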